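# Reset the bench power box through its push-latch cover

### The arm

A 6-joint arm with a two-finger parallel gripper is mounted at the origin on the work surface. World frame = base frame: x ahead of the robot, y to its left, z up, the work surface at z = 0. Lengths are in m, angles in rad, forces in N, time in s.
With the tool pointing down it reaches from about 0.35 to 0.8 m from the base axis. Payload 7.3 kg.
Tool frame: the origin (TCP) lies on the front face of the gripper's body, between the roots of the fingers; the fingertips stand 73 mm ahead of it and the grasp point (between the pads) lies 54 mm ahead of it; z points along the fingers, y is the line along which they close (so a half turn about z gives the same grasp; the last joint's range is limited). The gripper opens to 85 mm and grips with 20 to 120 N. Pads are 22 mm wide; open, the fingers measure 114 mm over their backs; the gripper's body (76 mm by 85 mm) begins 54 mm behind the grasp point. The pads swing forward as they close: fully open they stand 13 mm farther back than shut.
Start: joints at [-1.357, 0.342, 1.524, -0, 1.275, -0.146], TCP at [0.185, -0.491, 0.304] pointing down, gripper open.
Joint ranges: [-2.53, 2.53], [-0.77, 2.02], [0.04, 2.7], [-1, 4.14], [0.28, 2.66], [-3.11, 3.11]. Speed limits (rad/s): [2.57, 2.57, 3.14, 3.14, 3.14, 3.14].

### API

Orientations are given as a unit quaternion [w, x, y, z].
In Python, from rig import arm, vision, readout gives the robot as it stands. Calls block until the motion is done:
- arm.reach(position, orientation): joint-space move of the TCP to a pose.
- arm.move_straight(position, ori=None, feed=0.15, max_force=None): straight line of the TCP; ori=None keeps the orientation; feed is the mean speed in m/s. With max_force (N) it stops when the force on the tool has changed by that much, and returns True; else False.
- arm.set_joints(angles): joint-space move.
- arm.grip(opening): opening from 0.0 (shut) to 1.0 (fully open); the grip force is fixed at half the most; returns when the fingers have stopped.
- arm.wait(seconds).
- arm.inverse_kinematics(position, orientation): joint angles nearest the present ones, or None.
- vision.read_camera(name): name is "scene" or "top"; returns the picture (420x560x3 uint8, red, green, blue); there is no depth.
- vision.camera_info(name): a dict with "mtx" (3x3 intrinsics, pixels), "position" and "orientation" of the camera in the world. Camera axes: x right, y down, z forward; pixel columns grow to the right and rows downward; lengths in m; the calibration is good to about 2 mm. A picture is of the moment at which its call begins. camera_info takes no time and is no camera call.
A pose or a line that the arm cannot do raises arm.MotionError and nothing moves.
- arm.finish_job(): hands the job in; it is judged then, once.
Readings, each from a call of its own:
- readout.get_time(): time.
- readout.get_joint_pos(): joint angles.
- readout.get_qd(): joint speeds.
- readout.get_tau(): joint torques, N m.
- readout.get_position(): TCP position.
- readout.get_eef_rot(): TCP orientation.
- readout.get_force(): force on the tool from outside, world axes, zero at the start.
- readout.get_moment(): the same for the moment, N m.
- readout.get_gripper_width(): opening from 0.0 (shut) to 1.0 (fully open).
- readout.get_gripper_force(): force on a finger pad.
Only numpy, scipy, OpenCV 4.12 (cv2) and the standard library are available. Lean on these libraries where they do the work, as an engineer would, in place of code of your own. Each camera call takes 0.05 s, during which the arm holds its last target. There are 200 camera calls.

### The job

Press the free edge of the power box's cover once so that it pops fully open, then push the larger of the two round buttons inside all the way down and let it spring back, without pressing the small one; then swing the cover down and press it until it latches shut again, and let go. Only push: nothing is to be picked up, and the bottle, the tin and the wrench stay where they are.

Things in the scene. Friction and masses are not known exactly. Their poses are not given: they have to be found in the camera images.
- power_box: Grey steel box fixed to the bench, 200 (x) by 128 (y) by 88 mm high to its rim, walls 4 mm; 4 mm flanges at its x ends reach 123 mm from the centre. Origin: centre of the underside; x runs along the cover's hinge, y from the hinge side to the cover's free edge, z up. Inside, a deck 24 mm below the rim carries the two buttons; a black latch socket is in the middle of the free-edge wall.
- cover (a joint): Angle of the white cover, rad: 0 latched shut and level, -0.09 pressed in to its stop, 1.7 sprung fully open (just past upright). Push-push latch: shut, press past -0.06 and let go, and a spring swings it open within 2 s (keep out of its way); open, push it down past -0.06 and let go, and it stays latched at 0. Pressing a latched cover opens it again.
- cover_edge (a point): Middle of the cover's free edge on its outer (top) face, 130 mm from the hinge line; shut, 106 mm above the bench, about 12 mm lower at the stop. The spring pushes back here with about 0.5 N open and up to 3 N near shut; press to the firm stop with 6 to 10 N. The cover is a 210 (along the hinge) by 130 by 6 mm panel with a 20 mm skirt on three edges and a 45 mm striker below it near the free edge.
- cover_hinge (a point): Middle of the cover's hinge line, level with the panel's inner face, 100 mm above the bench, at x = 0, y = -60 mm in the box's frame; the line is parallel to the box's x axis, always on the robot's right-hand side of the box, where two black cable glands stick out. Open, the cover leans over this side, so it is swung shut by pushing on its outer face from here.
- reset_button (a joint): Travel of the larger button in m: 0 released, 0.006 fully down; springs back by itself; fully down takes 5 N.
- reset_button_top (a point): Centre of the top face of the larger button, a black round cap 32 mm in diameter in a grey collar, at x = -52, y = 12 mm in the box's frame, 86 mm above the bench (2 mm below the box's rim, under the cover when shut).
- test_button (a joint): Travel of the small button in m: 0 released, 0.006 fully down. To be left alone.
- test_button_top (a point): Centre of the top face of the small button, a black round cap 16 mm in diameter, at x = 56, y = 12 mm in the box's frame, 86 mm above the bench.
- oil_bottle: Bystander: upright grey plastic bottle, 52 mm in diameter, 135 mm high, loose, on the free-edge side. Origin at the centre of its underside.
- paint_tin: Bystander: upright steel tin, 74 mm in diameter, 90 mm high, loose, on the free-edge side. Origin at the centre of its underside.
- wrench: Bystander: steel wrench lying flat on the bench beside the hinge side, about 180 mm long along its x axis, loose.

How it is judged:
On the way, in this order (a step that is already met when the one before it is completed fails the run):
1. the shut cover is pressed in (value of joint cover below -0.02 rad).
2. the cover has popped fully open (value of joint cover above 1.5 rad), for 0.2 s.
3. the larger button is pushed down, the cover open (value of joint reset_button above 0.0045 m and value of joint cover above 0.8 rad), for 0.02 s.
4. the cover rests latched, untouched (value of joint cover between -0.03 and 0.03 rad and contact force between each of the arm, the fingers and power_box below 0.05 N), for 0.3 s.
At the end, for the whole second after the job is handed in: The cover is latched shut by itself (within 0.03 rad of level, at rest, nothing touching it), both buttons are up, and the bottle, tin and wrench are within 25 mm of where they stood (value of joint cover between -0.03 and 0.03 rad and velocity of joint cover below 0.05 rad/s and value of joint each of reset_button, test_button below 0.001 m and not (distance of any of oil_bottle, paint_tin, wrench from where it was at the start of the episode above 0.025 m)).
It fails at once if the small button is pressed (more than 2 mm) (value of joint test_button above 0.002 m).
It fails at once if the bottle, tin or wrench is moved more than 25 mm, lifted (over 15 mm) or tipped over (distance of any of oil_bottle, paint_tin, wrench from where it was at the start of the episode above 0.025 m or angle between any of oil_bottle, paint_tin's own z axis and vertical above 0.35 rad or height (world z) of any of oil_bottle, paint_tin, wrench above 0.015 m).
It also fails if it takes over 64 s, if anything falls off the work surface, if the arm or the gripper's body presses on something with over 40 N, if the wrist force passes 120 N, or if a joint passes its speed limit or range.

## Working session

There is one attempt and no reset: what is moved stays moved. The work goes in short steps, each a Python script; the robot and the scene stay as the last script left them, time stands still between calls to the robot, and variables do not carry over. Pictures are saved under pics/ and viewed, at most 10 in all, crops included, and the job is handed in when it is done.

```bash
mkdir -p pics
python3 - <<'E'
from rig import arm, vision, readout
import cv2
for n in ("top","scene"):
    im=vision.read_camera(n); cv2.imwrite(f"pics/{n}0.png",cv2.cvtColor(im,cv2.COLOR_RGB2BGR))
    print(vision.camera_info(n))
print(readout.get_eef_rot(),readout.get_time())
E
```

```text
{'mtx': array([[436.63397771,   0.        , 280.57565139],
       [  0.        , 436.63397771, 212.47109169],
       [  0.        ,   0.        ,   1.        ]]), 'position': array([0.38176921, 0.06718675, 0.92288475]), 'orientation': array([ 0.07000776, -0.66030669,  0.74309397, -0.08309838])}
{'mtx': array([[444.06560956,   0.        , 280.68638976],
       [  0.        , 444.06560956, 211.23339364],
       [  0.        ,   0.        ,   1.        ]]), 'position': array([1.15316619, 0.19058895, 0.6255301 ]), 'orientation': array([-0.26166927,  0.56018733,  0.71513241, -0.32604446])}
[-6.84935229e-04  9.83864264e-01  1.78915179e-01 -1.69177075e-05] 0.1
```

View pics/top0.png

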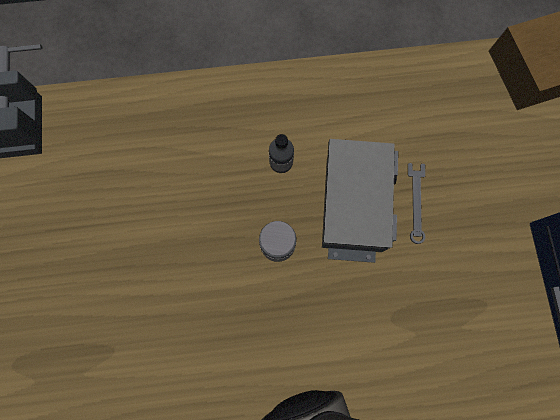

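View pics/scene0.png

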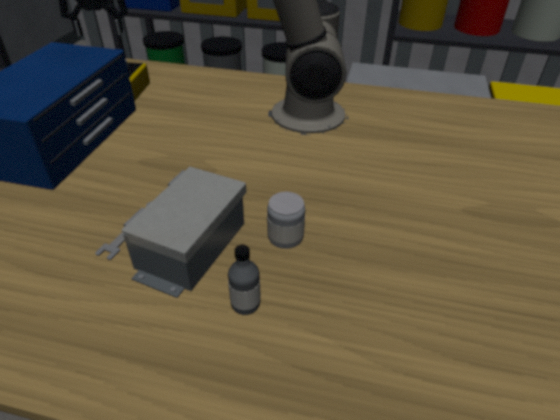

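The top view shows the cover at about (330,139), (394,143), (391,248), (323,245). The free edge is on the image left, facing the bottle (282,155) and tin (278,240), and the wrench is on the right. I'll refine the corners on a zoomed crop.

```bash
cat > util.py <<'E'
import numpy as np
from scipy.spatial.transform import Rotation as R
def Q(q): return R.from_quat(q,scalar_first=True)
def pix2w(vision,name,uv,z):
    c=vision.camera_info(name); d=Q(c["orientation"]).as_matrix()@np.linalg.solve(c["mtx"],[uv[0],uv[1],1])
    p=c["position"]; return p+d*(z-p[2])/d[2]
def w2pix(vision,name,P):
    c=vision.camera_info(name); q=c["mtx"]@(Q(c["orientation"]).as_matrix().T@(np.asarray(P)-c["position"])); return q[:2]/q[2]
E
python3 - <<'E'
from rig import vision
from util import *
import cv2
im=cv2.imread("pics/top0.png")
cv2.imwrite("pics/crop.png",cv2.convertScaleAbs(cv2.resize(im[120:270,250:440],None,fx=4,fy=4,interpolation=cv2.INTER_CUBIC),alpha=1.6))
for uv in [(330,139),(394,143),(391,248),(323,245)]: print(pix2w(vision,"top",uv,.106))
E
```

```text
[ 0.69792716 -0.074257    0.106     ]
[ 0.67478154 -0.19958631  0.106     ]
[ 0.46818124 -0.15740363  0.106     ]
[ 0.48887832 -0.0308307   0.106     ]
```

View pics/crop.png

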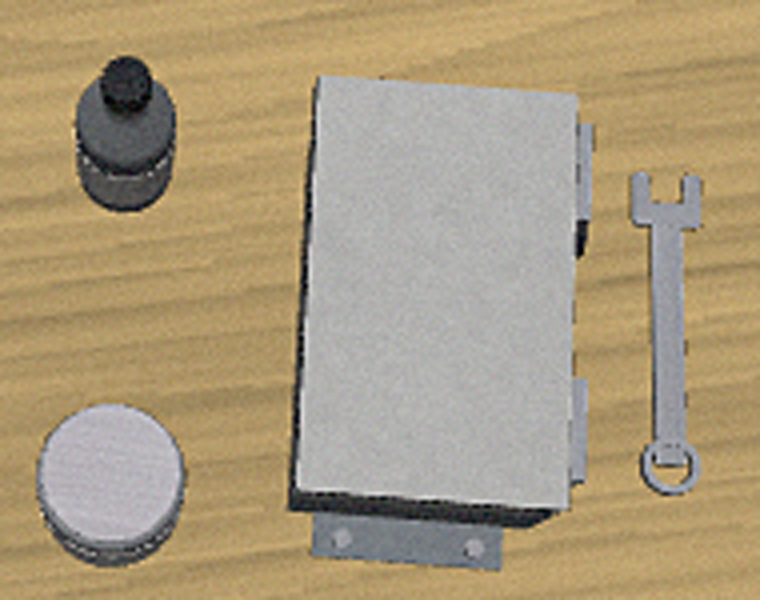

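The crop gives clean top-face corners at full-image (329.5,139), (394.5,143.8), (392,247.5) and (325,241.8). The bottle and tin stand to the left with a gap between them. Next I fit a rigid 210x130 rectangle, check it and plan the poses.

Run:
```python
from rig import arm,vision
from util import *
from scipy.optimize import least_squares
uv=[(329.5,139),(394.5,143.8),(392,247.5),(325,241.8)]
P=np.array([pix2w(vision,"top",p,.106) for p in uv])[:,:2]
print([np.linalg.norm(P[i]-P[i-1]).round(4) for i in range(4)])
L=np.array([(.105,.07),(.105,-.06),(-.105,-.06),(-.105,.07)])
def f(v): c,s=np.cos(v[2]),np.sin(v[2]); return (L@np.array([[c,s],[-s,c]])+v[:2]-P).ravel()
r=least_squares(f,[.58,-.12,-.2]); x,y,a=r.x; print(r.x,r.fun.reshape(4,2).round(4))
open("util.py","a").write(f"""
BX,BY,BA={x:.4f},{y:.4f},{a:.4f}
TL=0.073
def bw(p):
    return R.from_euler('z',BA).apply(p)+[BX,BY,0]
_M=R.from_euler('z',BA).as_matrix()@np.array([[0,1,0],[1,0,0],[0,0,-1]],float).T  # tool x=box y, tool y=box x, z down
ORI=R.from_matrix(_M).as_quat(scalar_first=True)
def tcp(x,y,z): return bw([x,y,z+TL])   # fingertip position in box frame
""")
import importlib,util; importlib.reload(util)
for n,p,z in(("bottle",(281.5,140),.135),("tin",(277.5,238),.09)):
    w=pix2w(vision,"top",p,z); print(n,(R.from_euler('z',-a).apply(w-[x,y,0])).round(3))
for p in[(0,.064,.15),(0,.12,.12),(0,.12,.26),(-.055,.016,.26),(-.055,.016,.08),(0,-.13,.26),(0,-.13,.21)]:
    q=arm.inverse_kinematics(util.tcp(*p),util.ORI); print(p,None if q is None else np.round(q,2))
# cross-check: project cover corners into scene camera
for l in L: print(util.w2pix(vision,"scene",util.bw([*l,.106])).round(1))
```

```text
[np.float64(0.2071), np.float64(0.1295), np.float64(0.2082), np.float64(0.1266)]
[ 0.58264285 -0.12201302 -0.19293848] [[ 0.0011 -0.0002]
 [ 0.0012 -0.0008]
 [-0.0008 -0.0013]
 [-0.0015  0.0023]]
bottle [0.083 0.164 0.135]
tin [-0.1    0.158  0.09 ]
(0, 0.064, 0.15) [-0.23  0.54  1.43 -0.    1.17 -0.03]
(0, 0.12, 0.12) [-0.13  0.59  1.44 -0.    1.11  0.06]
(0, 0.12, 0.26) [-0.13  0.47  1.24 -0.    1.43  0.06]
(-0.055, 0.016, 0.26) [-0.32  0.35  1.43 -0.    1.36 -0.13]
(-0.055, 0.016, 0.08) [-0.32  0.54  1.68 -0.    0.93 -0.13]
(0, -0.13, 0.26) [-0.55  0.49  1.22 -0.    1.44 -0.35]
(0, -0.13, 0.21) [-0.55  0.52  1.3  -0.    1.32 -0.35]
[185.4 252. ]
[121.5 228.7]
[190.  165.3]
[246.5 181.7]
```

Run:
```python
from rig import vision
from util import *
import cv2
out=[]
for n,(r0,r1,c0,c1) in(("scene",(150,300,100,260)),("top",(120,270,310,410))):
    im=cv2.imread(f"pics/{n}0.png"); im=cv2.convertScaleAbs(cv2.resize(im[r0:r1,c0:c1],None,fx=4,fy=4,interpolation=cv2.INTER_CUBIC),alpha=1.5)
    for z,col in((.106,(0,0,255)),(0.086,(0,255,0))):
        pts=[(w2pix(vision,n,bw([x,y,z]))-[c0,r0]+.5)*4 for x,y in((.105,.07),(.105,-.06),(-.105,-.06),(-.105,.07))]
        cv2.polylines(im,[np.int32(pts)],True,col,1)
    out.append(im[:, :600 if n=="scene" else None][:, :400] if n=="top" else im)
w=np.hstack(out); cv2.imwrite("pics/ov.png",cv2.resize(w,(800,int(800*w.shape[0]/w.shape[1]))))
```

```text
(no output)
```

View pics/ov.png

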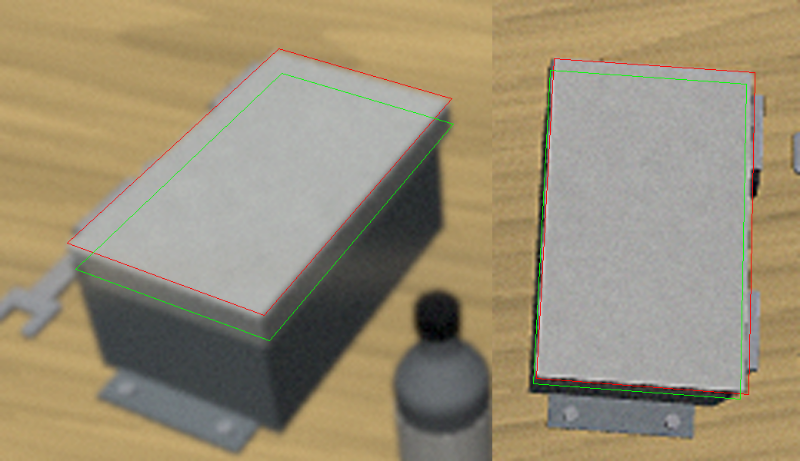

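The overlay agrees in both views to within about 3 mm. Now the press on the free edge, then a slide outward.

Run:
```python
from rig import arm,vision,readout
from util import *
import cv2
arm.grip(0.0)
p=readout.get_position(); 
arm.reach(tcp(0,.062,.20),ORI)
arm.move_straight(tcp(0,.062,.125),feed=.1)
f0=readout.get_force()
hit=arm.move_straight(tcp(0,.062,.082),feed=.03,max_force=7.5)
q=readout.get_position(); print(hit,q,"tip z",q[2]-TL,readout.get_force()-f0)
if not hit or q[2]-TL<.105:
    arm.move_straight(tcp(0,.132,q[2]-TL+.035),feed=.2)
arm.wait(1.5)
cv2.imwrite("pics/open.png",cv2.cvtColor(vision.read_camera("scene"),cv2.COLOR_RGB2BGR))
print(readout.get_time())
```

```text
True [ 0.59457619 -0.06111677  0.1664183 ] tip z 0.09341830260285762 [-2.79004862 -0.27535499  8.28080504]
7.0
```

View pics/open.png

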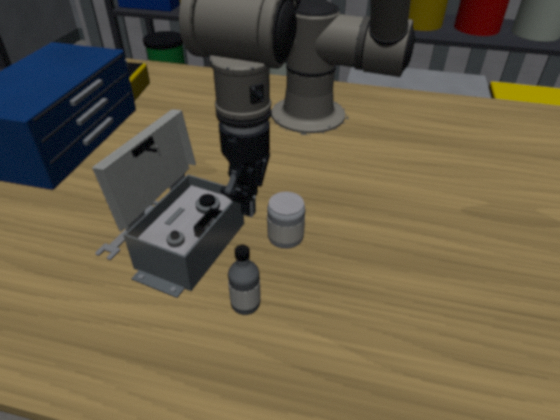

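The scene view shows the cover popped upright, with its top edge running (100,170)–(180,115). The large button is at about (207,202), the small one at (176,238), and the tin and bottle haven't moved. Next is the large button.

Run:
```python
from rig import arm,vision,readout
from util import *
print(w2pix(vision,"scene",bw([-.052,.012,.086])),w2pix(vision,"scene",bw([.056,.012,.086])))
p=readout.get_position()
arm.move_straight([p[0],p[1],TL+.2],feed=.25)
arm.move_straight(tcp(-.052,.014,.2),feed=.2)
arm.move_straight(tcp(-.052,.014,.098),feed=.15)
f0=readout.get_force()
hit=arm.move_straight(tcp(-.052,.014,.074),feed=.03,max_force=8)
q=readout.get_position(); print(hit,"tip z",q[2]-TL,readout.get_force()-f0)
arm.wait(.1)
arm.move_straight(tcp(-.052,.014,.2),feed=.2)
print(readout.get_time())
```

```text
[207.46770264 197.16777961] [174.97010955 231.78893788]
True tip z 0.07965334974880116 [-1.82574512  0.38506432  5.65406437]
10.5333
```

The tip reached 79.7 mm, which is full 6 mm travel, then lifted clear. Now over the cover to the hinge side, and swing it shut along its arc.

Run:
```python
from rig import arm,vision,readout
from util import *
import cv2
arm.move_straight(tcp(-.052,.014,.28),feed=.25)
arm.move_straight(tcp(0,-.125,.28),feed=.25)
H,r=.011,.118
def pt(t,r=r): return tcp(0,-.06+r*np.cos(t)-.006*np.sin(t)-H,.100+r*np.sin(t)+.006*np.cos(t))
z=pt(1.7)[2]-TL
arm.move_straight(tcp(0,-.125,z),feed=.15)
f0=readout.get_force()
for t in np.linspace(1.7,.15,11):
    if arm.move_straight(pt(t),feed=.1,max_force=15): print("blocked",t); break
    print(round(t,2),(readout.get_force()-f0).round(1))
else:
    hit=arm.move_straight(tcp(0,-.06+r-H,.086),feed=.03,max_force=7.5)
    q=readout.get_position(); print(hit,"tip z",q[2]-TL,(readout.get_force()-f0).round(1))
    arm.wait(.1)
    arm.move_straight(tcp(0,-.06+r-H,.2),feed=.15)
    arm.wait(.5)
cv2.imwrite("pics/shut.png",cv2.cvtColor(vision.read_camera("scene"),cv2.COLOR_RGB2BGR))
print(readout.get_time())
```

```text
1.7 [ 0.2 -0.5 -0. ]
1.54 [-0.2 -0.8  0.2]
1.39 [-0.5 -1.1  0.1]
1.23 [-1.  -0.2 -0.7]
1.08 [-0.2 -0.1  1.2]
0.92 [-1.4 -0.1  0. ]
0.77 [-1.6 -0.3 -0.1]
0.62 [-0.7  0.1  0.1]
0.46 [-0.2 -0.7  0.3]
0.3 [-1.   0.5  1. ]
0.15 [-2.2  0.   1.2]
True tip z 0.09512464181134085 [-3.6  0.9 10.1]
18.5417
```

View pics/shut.png

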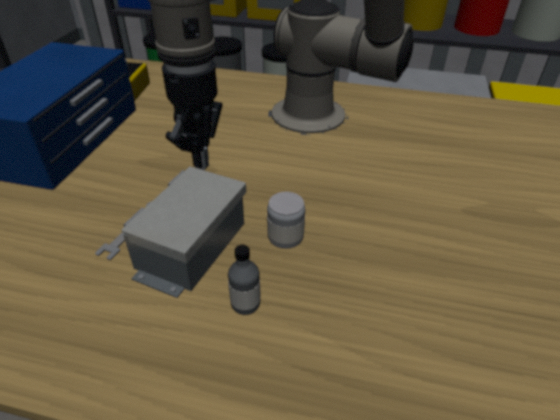

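The cover is shut and level, with the same outline as at the start: (133,220), (190,170), (246,182), (188,250). The tool is clear above it at about (200,160), and the tin, bottle and wrench are where they were. Handing in.

```bash
python3 -c "
from rig import arm
arm.wait(.3); print(arm.finish_job())"
```

```text
the job is handed in; nothing more can be done
None
```

I handed the job in at about 19 s with no verdict returned: the cover popped open, the large button went its full 6 mm down, and the last picture shows the cover shut with the tool clear and the bottle, tin and wrench unmoved.

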